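# Fetch the torque wrench from between the instruments

### The arm

A 7-joint arm with a two-finger parallel gripper is mounted at the origin on the work surface. World frame = base frame: x ahead of the robot, y to its left, z up, the work surface at z = 0. Lengths are in m, angles in rad, forces in N, time in s.
With the tool pointing down it reaches from about 0.35 to 0.9 m from the base axis. Payload 8.1 kg.
Tool frame: the origin (TCP) lies at the very end of the fingers, on their centre line; the grasp point (between the pads) lies 19 mm behind it; z points along the fingers, x is the direction in which the jaws open and shut, and the axes are right-handed (so a half turn about z gives the same grasp; the last joint's range is limited). The gripper opens to 92 mm and grips with 3 to 60 N. Pads are 19 mm wide; open, the fingers measure 130 mm over their backs; the gripper's body (75 mm by 190 mm) begins 47 mm behind the grasp point.
Start: joints at [-1.293, 0.434, 0.025, 1.573, -0.012, 1.134, -0.075], TCP at [0.232, 0.58, 0.188] pointing down, gripper open.
Joint ranges: [-2.62, 2.62], [-0.44, 2.09], [-1.27, 1.32], [0.08, 2.57], [-1.32, 4.46], [0.12, 2], [-2.74, 2.74]. Speed limits (rad/s): [2.22, 2.22, 3.01, 3.01, 3.14, 3.14, 3.14].

### API

Orientations are given as a rotation vector (axis times angle).
In Python, from cell import status, viewer, arm gives the robot as it stands.
- The arm moves only by the tool jog_arm, never from a script. Its argument "commands" is text: rows parted by semicolons, each of 7 numbers parted by spaces: the closure, from -1 (fully open) to 1 (shut), then the shift along the world's x, y, z normalised to -1 to 1, where 1 is 0.3 m, then the turn, a rotation vector about the world's x, y, z normalised to -1 to 1, where 1 is 2 pi rad. In form: jaw dx dy dz wx wy wz; .... A call has exactly 5 rows; each row shifts and turns the commanded pose from where the row before left it; what a row does not reach is not made up. A row lasts 1/10 s, in which the tool goes at most 50 mm and 8.59 degrees, less where a joint would pass 70% of its speed; a pose out of reach is approached as far as the arm can. A call with a number of a shift or a turn outside -1 to 1 is refused whole. A call with a gripper value outside its range is refused whole. The fingers move at their own pace and stop on an object; "force" is the grip in N (left out, the last holds). Time passes only in rows, so rows that do not move let the fingers close, or fill a call up. It gives the time, the measured TCP pose, the force and the opening at its end, in the units of the state.
- status.observe(): the state, without advancing time (a new reading comes with each control period).
- viewer.get_image(name): name is "scene" or "top"; returns a dict with "pixels" (420x560x3 uint8, red, green, blue), "z_map" (420x560 float32, m along the optical axis (not along the pixel's ray), 0 where there is no reading), "camera_matrix" (3x3 intrinsics, pixels), "k1" (the pictures are not rectified: a ray, as slopes to the right and down, at radius r is drawn at 1 + k1 r^2 times it, then the intrinsics apply), "R" (3x3) and "t" (3): a world point X has camera coordinates R X + t. Camera axes: x right, y down, z forward; pixel columns grow to the right and rows downward; lengths in m; the calibration is good to about 2 mm. A picture is of the moment at which its call begins.
- arm.sign_off(): hands the job in, once; it reports no verdict.
The state is a dict: "clock": time; "joints": joint angles; "dq": joint speeds; "joint_efforts": joint torques, N m; "position": TCP position; "ee_rot": TCP orientation; "force": force on the tool from outside, world axes, zero at the start; "ft_torque": the same for the moment, N m; "width": opening from 0.0 (shut) to 1.0 (fully open).
Only numpy, scipy, OpenCV 4.12 (cv2) and the standard library are available. Lean on these libraries where they do the work, as an engineer would, in place of code of your own. Each camera call takes 0.05 s, during which the arm holds its last target. There are 200 camera calls.

### The job

The connector torque wrench has slid into the gap between the waveform generator and the power supply: take the hooked pick from its rest, reach in under the lamp rail, catch the eye at the wrench's tail and drag the wrench fully out of the gap without pressing on the instruments or putting fingers on it before it is out, then put the pick back on its rest. Lift the head-heavy wrench near its balance point, carry it level and lay it gently and flat in the grey tray. Leave everything else where it is.

Things in the scene. Friction and masses are not known exactly. Their poses are not given: they have to be found in the camera images.
- station: Two instruments side by side and a lamp rail before them, fixed as one. Origin on the bench, mid-mouth of the gap between them; +x into the gap, y across, z up. Fronts in the plane x = 0, knobs stand out 14 mm. Gap: y -20 to 20 mm, open above and in front, bench for floor. On -y: waveform generator 215 wide, 260 deep, 106 high; on +y: dc supply 110 wide, 240 deep, 76 high.
- rail_mid (a point): Middle of the underside of the lamp rail, at station x -50, y -55, z 235 mm. The rail is a bar along the station's y, 470 long, 30 deep (x -65 to -35 mm), 30 high, on 30 mm square posts at station y = +160 and -270 mm (feet 64 x 50 mm). An upright gripper just before the gap would strike it; one leaning back toward station -x by 25 degrees or more passes below and before it.
- wrench: Torque wrench for coaxial connectors, 196 mm long, flat on the bench, along the gap, jaw inward. Origin on its underside; +x to the jaw, z up. Smooth blue flat-sided handle x -60 to 58 mm, 22 wide, 20 high; steel head x 57 to 104 mm, 34 wide, 20 high. 0.36 to 0.56 kg, head-heavy: it balances at x = 20 to 45 mm, differing from wrench to wrench, so it has to be felt; it swings in a light off-balance grip.
- wrench_eye (a point): Middle of the opening of the steel eye at the wrench's tail, at wrench x = -75 mm, z 10 mm. The eye is a flat level loop of 5 mm wire, x -60 to -92 mm, opening 20 mm across y and about 27 mm along x, wire from 7.5 to 12.5 mm above the wrench's underside.
- wrench_jaw (a point): The jaw end of the wrench, at wrench x = +104 mm, z 10 mm: the last part to leave the gap.
- pick: Hooked pick, 190 mm long, 90 g, lying level on its rest, hook down. Origin on the underside of the handle at its middle; +x to the hook, z up. Red handle x -40 to 40 mm, 16 wide, 18 high. Steel shaft 6 mm thick, axis 9 mm above the handle's underside, to x = 145 mm, where it turns down at a right angle; the hook's end is 16 mm below the handle's underside.
- pick_tip (a point): Middle of the hook's round end (radius 3 mm), at pick x = 143.5 mm, y 0, z -13 mm.
- pick_rest: Fixed black base, 130 x 70 x 8 mm, two grey notched uprights 10 mm thick. Origin on the bench under the handle's middle, +x to the hook. Rear upright x = -34 mm: notch 22 wide, floor z 34, cheeks to 46 mm, takes the handle. Front upright x = 60 mm: notch 14 wide, floor z 40, cheeks to 54 mm, takes the shaft. The pick lies with its origin at z 34 mm, x axes alike.
- tray: Grey tray, fixed, outside 240 (x) x 115 (y) x 22 mm high, walls and floor 4 mm thick, open above. Origin on the bench under its middle. Either way round will do for the wrench, which lies along the tray's x.
- detector: Bystander: black cube 48 mm with a connector on top, 66 mm high; origin on its underside.
- amplifier: Bystander: gold box 95 x 60 x 28 mm; origin on its underside.
- laser_module: Bystander: teal box 80 x 45 x 22 mm; origin on its underside.
- rf_module: Bystander: dark box 120 x 60 x 25 mm with a white plug; origin on its underside.
- driver: Bystander: screwdriver 170 mm long, lying.
- cap_box: Bystander: clear open box 110 x 80 x 30 mm with dust caps; origin on its underside.
Not all that is in view belongs to the job. Leave any white look-alike of the pick alone.

How it is judged:
On the way, in this order (a step that is already met when the one before it is completed fails the run):
1. the hook of the pick has caught the wrench and begun to draw it, while it is still in the gap (contact force between pick and wrench above 0.5 N and distance of wrench from where it was at the start of the episode above 0.02 m and x of wrench_jaw in the frame of station above 0.05 m), for 0.05 s.
2. the wrench lies fully out of the gap, its jaw end before the instruments' fronts (x of wrench_jaw in the frame of station below 0 m and height (world z) of wrench below 0.01 m), for 0.2 s.
3. the wrench is lifted clear of the bench, held near its balance point (on the head-side half of the handle) and level within 9 degrees (height (world z) of wrench above 0.05 m and angle between wrench's own z axis and vertical below 0.157 rad and x of the grasp point in the frame of wrench between 0 and 0.062 m), for 0.3 s.
At the end, for the whole second after the job is handed in: The wrench lies flat on the tray's floor (upright way, within 3.5 degrees of level, its underside within 4 mm of the floor), wholly inside the walls and at rest; the pick lies at rest in both notches of its rest, within 20 mm along it, hook down and level within 6 degrees (x of wrench in the frame of tray between -0.03 and 0.03 m and y of wrench in the frame of tray between -0.045 and 0.045 m and z of wrench in the frame of tray below 0.008 m and angle between wrench's own z axis and vertical below 0.06 rad and linear speed of each of wrench, pick below 0.02 m/s and x of pick in the frame of pick_rest between -0.02 and 0.02 m and y of pick in the frame of pick_rest between -0.006 and 0.006 m and z of pick in the frame of pick_rest between 0.03 and 0.038 m and angle between pick's own z axis and vertical below 0.1 rad); the robot touches nothing.
It fails at once if fingers or arm on the wrench while any of it is still in the gap (x of wrench_jaw in the frame of station above 0.003 m and y of wrench_jaw in the frame of station between -0.03 and 0.03 m and height (world z) of wrench below 0.1 m and contact force between any of the fingers, the arm and wrench above 0.3 N).
It fails at once if the instruments, posts or rail pressed with more than 20 N (contact force between station and anything else above 20 N).
It fails at once if the wrench carried more than 15 degrees out of level (height (world z) of wrench above 0.045 m and angle between wrench's own z axis and vertical above 0.262 rad).
It fails at once if the wrench flung or dropped (faster than 0.8 m/s) (linear speed of wrench above 0.8 m/s).
It fails at once if a bystander shifted by more than 20 mm (distance of any of detector, amplifier, laser_module, rf_module, driver, cap_box from where it was at the start of the episode above 0.02 m).
It also fails if it takes over 72 s, if anything falls off the work surface, if the arm or the gripper's body presses on something with over 40 N, if the wrist force passes 120 N, or if a joint passes its speed limit or range.

## Working session

There is one attempt and no reset: what is moved stays moved. The work goes in short steps, Python scripts to look and compute and a tool call to move; the robot and the scene stay as the last step left them, time stands still between calls to the robot, and variables do not carry over. Pictures are saved under pics/ and viewed, about 8 in all and at most 12, crops included, and the job is handed in when it is done.

Besides the shell and the picture viewer there is one more tool, called after "Call:" as a command line: name --argument value ..., lists and objects as JSON in quotes. jog_arm: Moves the arm, as the interface text tells. Scaled input: -1 to 1 covers 0.3 m each way for a shift and 2 pi rad each way for a turn. Its arguments: {"type":"object","properties":{"commands":{"type":"string"},"force":{"type":"number"}},"required":["commands"]}

```bash
mkdir -p pics
cat > h.py <<'E'
import numpy as np, cv2
from cell import status, viewer, arm
def cloud(im):
    K=np.array(im["camera_matrix"]);R=np.array(im["R"]);t=np.array(im["t"]);k1=im["k1"]
    h,w=im["z_map"].shape
    u,v=np.meshgrid(np.arange(w),np.arange(h))
    p=cv2.undistortPoints(np.stack([u,v],-1).reshape(-1,1,2).astype(float),K,np.array([k1,0,0,0.])).reshape(h,w,2)
    z=im["z_map"]
    C=np.dstack([p*z[...,None],z])
    W=(C-t)@R
    W[z==0]=np.nan
    return W
def save(im,name,crop=None,s=1):
    a=np.array(im["pixels"])[...,::-1]
    if crop: a=a[crop[1]:crop[3],crop[0]:crop[2]]
    cv2.imwrite("pics/"+name,cv2.resize(a,None,fx=s,fy=s,interpolation=cv2.INTER_CUBIC))
E
python3 - <<'E'
from h import *
s=status.observe();print({k:np.round(v,3) for k,v in s.items()})
for n in("top","scene"):
    im=viewer.get_image(n);save(im,n+"0.png",s=1.4);np.savez(n+"0.npz",W=cloud(im),P=im["pixels"])
    print(im["camera_matrix"],im["k1"],-np.array(im["R"]).T@im["t"])
E
```

```text
{'clock': np.float64(0.0), 'joints': array([-1.293,  0.435,  0.025,  1.574, -0.012,  1.134, -0.075]), 'dq': array([ 0.001,  0.   ,  0.   ,  0.   , -0.001, -0.   ,  0.001]), 'joint_efforts': array([-0.0000e+00, -6.6785e+01,  9.8500e-01, -3.1447e+01, -6.0000e-02,
        4.3000e-02,  0.0000e+00]), 'position': array([0.232, 0.58 , 0.188]), 'ee_rot': array([ 2.601e+00,  1.760e+00, -2.000e-03]), 'force': array([ 0.352,  0.166, -0.843]), 'ft_torque': array([-0.022,  0.021,  0.043]), 'width': np.float64(1.0)}
[[387.86746903   0.         272.06394828]
 [  0.         387.86746903 206.66325363]
 [  0.           0.           1.        ]] 0.01209625360434411 [ 0.45466924 -0.05401258  1.2721173 ]
[[527.48250828   0.         279.73275337]
 [  0.         527.48250828 220.96644031]
 [  0.           0.           1.        ]] -0.1007128365719065 [ 1.57415818 -0.85680874  0.97205882]
```

```bash
ls . pics
```

```text
.:
h.py
pics
scene0.npz
top0.npz

pics:
scene0.png
top0.png
```

View pics/top0.png

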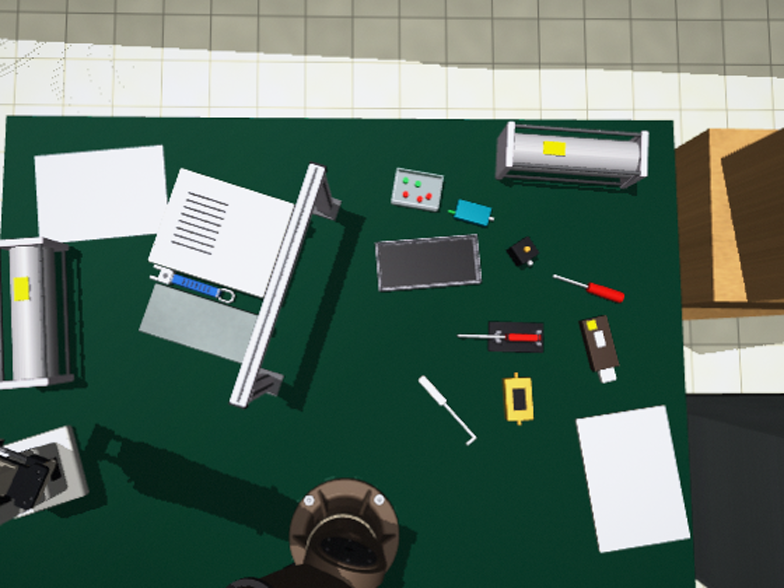

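View pics/scene0.png

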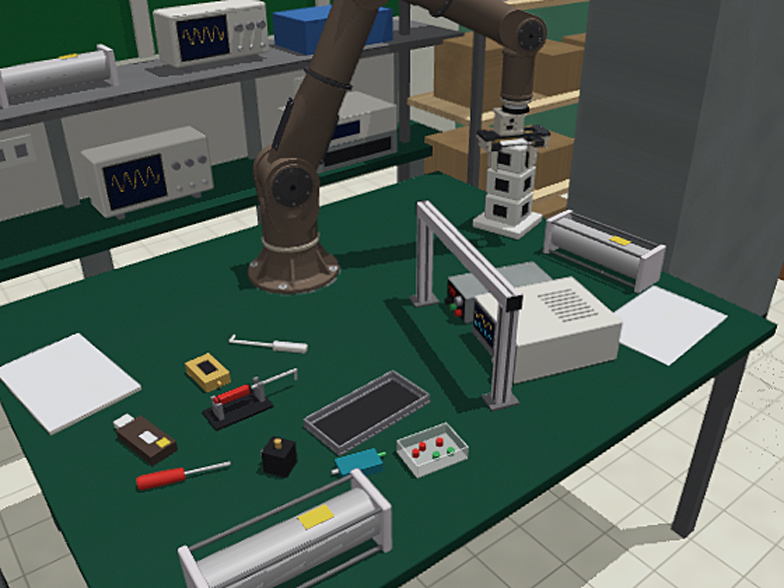

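Candidates for the pick (top.png, 784-wide): the red-handled hook on the black rest (525,337), the white look-alike (447,408) and the red screwdriver (600,290). I choose the red one on the rest. Next I measure and check it in a close crop.

Run:
```python
from h import *
d=np.load("top0.npz");W=d["W"];P=d["P"].astype(int);r,g,b=P[...,0],P[...,1],P[...,2]
v,u=np.mgrid[:420,:560];U=u*1.4;V=v*1.4
def box(a,b_,c,e):return (U>a)&(U<c)&(V>b_)&(V<e)&np.isfinite(W[...,2])
def rect(n,m):
    p=W[m];q=cv2.minAreaRect((p[:,:2]*1000).astype(np.float32))
    print(n,m.sum(),"c",np.round(q[0],1),"size",np.round(q[1],1),"ang",round(q[2],2),"z",np.round(np.percentile(p[:,2],[5,50,95])*1000,1))
    if len(p)>5:
        vx,vy,x,y=cv2.fitLine((p[:,:2]*1000).astype(np.float32),cv2.DIST_HUBER,0,.01,.01).ravel();print("   line",round(float(np.degrees(np.arctan2(vy,vx))),2),np.round([x,y],1))
red=(r>120)&(g<60)&(b<60)
rect("pickhandle",box(490,320,550,352)&red)
rect("pickshaft",box(455,325,492,348)&(W[...,2]>.025))
rect("restall",box(450,310,555,360)&(W[...,2]>.004))
rect("rest base",box(480,315,555,360)&(W[...,2]>.004)&(W[...,2]<.016))
blue=(b>110)&(r<80)
rect("wr handle",box(140,255,245,310)&blue)
hi=box(140,255,245,310)&(W[...,2]<.03)&(W[...,2]>.004)
rect("wr all",hi)
rect("tray",box(365,225,490,300)&(W[...,2]>.012))
rect("trayfloor",box(365,225,490,300)&(W[...,2]<.009)&(g<r+15))
rect("rail",box(220,150,335,415)&(W[...,2]>.25))
rect("gen",box(140,160,310,310)&(W[...,2]>.095)&(W[...,2]<.12))
rect("sup",box(130,270,270,370)&(W[...,2]>.065)&(W[...,2]<.085))
rect("amp",box(500,370,540,428)&(W[...,2]>.015))
rect("det",box(500,230,540,275)&(W[...,2]>.03))
rect("white",box(410,370,480,450)&(W[...,2]>.003))
rect("robotside obj",box(0,420,95,530)&(W[...,2]>.02))
im=cv2.imread("pics/top0.png")
A=cv2.resize(im[300:450,400:560],None,fx=2.4,fy=2.4,interpolation=2);B=cv2.resize(im[240:330,130:290],None,fx=2.4,fy=2.4,interpolation=2)
cv2.imwrite("pics/c1.png",np.vstack([A,B]))
```

```text
pickhandle 107 c [ 441.6 -405.2] size [70.1 14.6] ang 85.69 z [43.8 49.6 53.1]
   line 86.12 [ 441.6 -405.1]
pickshaft 47 c [ 445.2 -296.4] size [77.6  3.2] ang 89.79 z [38.6 43.  46.4]
   line 88.28 [ 445.5 -304.5]
restall 769 c [ 443.1 -362.4] size [229.1 111. ] ang 89.87 z [ 4.5  7.9 50.8]
   line 88.48 [ 443.8 -372.3]
rest base 509 c [ 439.3 -405.2] size [145.7  99.3] ang 87.66 z [ 4.4  6.6 10.9]
   line 72.1 [ 441.  -398.5]
wr handle 213 c [562.9 341.5] size [109.   20.3] ang 71.36 z [13.3 17.6 21.7]
   line 71.22 [563.8 343.8]
wr all 445 c [553.3 360.2] size [238.9  75.2] ang 68.97 z [ 8.1 17.1 22.2]
   line 70.64 [566.1 353.5]
tray 296 c [ 624.9 -205.4] size [132.2 261.3] ang 5.37 z [13.8 18.8 23.3]
   line -86.69 [ 626.6 -211. ]
trayfloor 2300 c [ 614.5 -193.3] size [113.4 238.9] ang 4.85 z [-2.   2.3  6.6]
   line -85.47 [ 616.5 -194.4]
rail 2244 c [546.9 112.6] size [ 32.9 476.2] ang 71.71 z [258.8 263.  266.1]
   line -18.23 [542.  113.3]
gen 6145 c [671.  261.5] size [264.5 215.8] ang 72.29 z [100.2 104.  107.7]
   line 74.52 [669.2 261. ]
sup 2801 c [495.7 309.2] size [240.6 152.2] ang 72.17 z [70.2 74.  77.8]
   line 72.59 [476.3 316.9]
amp 591 c [ 300.9 -397.9] size [111.4  60.6] ang 2.03 z [20.4 25.6 30. ]
   line 3.02 [ 302.4 -397.6]
det 247 c [ 639.2 -414.4] size [51.2 49.6] ang 29.76 z [38.7 50.  59. ]
   line 83.14 [ 638.7 -411.5]
white 264 c [ 273.6 -231.4] size [177.7 156.7] ang 0.92 z [ 3.3 10.5 16.5]
   line 41.27 [ 289.  -230.8]
robotside obj 2789 c [176.  608.7] size [171.5 278.5] ang 16.79 z [ 21.7 137.1 341.1]
   line -51.64 [185.7 561.1]
```

View pics/c1.png

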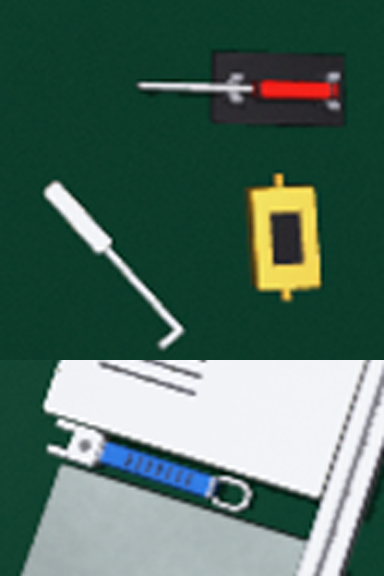

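The crop confirms the pick: red handle, hook at left, lying in the black rest. Below it, the wrench lies in the gap with its jaw inward and its eye toward the rail. First I lift and swing round over the rail.

Call:
jog_arm --commands "-1 0 0 0.147 0 0 0;-1 0 0 0.147 0 0 0;-1 0 0 0.147 0 0 0;-1 0 0 0.147 0 0 0;-1 0 0 0.147 0 0 0" --force 30

```text
clock: 0.6
position: [0.2322, 0.5797, 0.4105]
ee_rot: [2.602, 1.761, -0.001]
force: [0.9, 1.1, -0.1]
width: 1.002
```

Call:
jog_arm --commands "-1 0.083 -0.14 0 0 0 -0.0097;-1 0.083 -0.14 0 0 0 -0.0097;-1 0.083 -0.14 0 0 0 -0.0097;-1 0.083 -0.14 0 0 0 -0.0097;-1 0.083 -0.14 0 0 0 -0.0097"

```text
clock: 1.1
position: [0.3574, 0.3682, 0.4087]
ee_rot: [2.84, 1.342, -0.001]
force: [0.6, -0.1, 1.5]
width: 0.998
```

Call:
jog_arm --commands "-1 0.083 -0.14 0 0 0 -0.0097;-1 0.083 -0.14 0 0 0 -0.0097;-1 0.083 -0.14 0 0 0 -0.0097;-1 0.083 -0.14 0 0 0 -0.0097;-1 0.083 -0.14 0 0 0 -0.0097"

```text
clock: 1.6
position: [0.4817, 0.1583, 0.4088]
ee_rot: [-3.011, -0.895, 0.0]
force: [0.7, 0.9, 0.8]
width: 0.997
```

Call:
jog_arm --commands "-1 -0.013 -0.165 0 0 0 -0.0097;-1 -0.013 -0.165 0 0 0 -0.0097;-1 -0.013 -0.165 0 0 0 -0.0097;-1 -0.013 -0.165 0 0 0 -0.0097;-1 -0.013 -0.165 0 0 0 -0.0097"

```text
clock: 2.1
position: [0.461, -0.0892, 0.4088]
ee_rot: [-3.112, -0.428, -0.0]
force: [1.2, 0.4, 0.2]
width: 1.005
```

Call:
jog_arm --commands "-1 -0.013 -0.165 -0.05 0 0 -0.0097;-1 -0.013 -0.165 -0.05 0 0 -0.0097;-1 -0.013 -0.165 -0.05 0 0 -0.0097;-1 -0.013 -0.165 -0.05 0 0 -0.0097;-1 -0.013 -0.165 -0.05 0 0 -0.0097"

```text
clock: 2.6
position: [0.4426, -0.3274, 0.336]
ee_rot: [-3.141, 0.048, -0.001]
force: [1.6, -0.3, 0.3]
width: 1.0
```

Call:
jog_arm --commands "-1 0 -0.046 -0.124 0.01667 0 0;-1 0 -0.046 -0.124 0.01667 0 0;-1 0 -0.046 -0.124 0.01667 0 0;-1 0 -0.046 -0.124 0.01667 0 0;-1 0 -0.046 -0.124 0.01667 0 0"

```text
clock: 3.1
position: [0.4431, -0.3956, 0.1491]
ee_rot: [-2.613, 0.038, 0.008]
force: [1.4, 0.2, 1.2]
width: 0.999
```

Call:
jog_arm --commands "-1 0 0 0 0 0 0;-1 0 0 0 0 0 0;-1 0 0 0 0 0 0;-1 0 0 0 0 0 0;-1 0 0 0 0 0 0"

```text
clock: 3.6
position: [0.4445, -0.3943, 0.1538]
ee_rot: [-2.621, 0.034, 0.005]
force: [-0.1, -0.2, -0.0]
width: 0.998
```

Run:
```python
from h import *
from scipy.spatial.transform import Rotation as Ro
s=status.observe();print(np.round(s["position"],4),np.round(Ro.from_rotvec(s["ee_rot"]).as_matrix(),3),np.round(s["joints"],2))
im=viewer.get_image("scene");W=cloud(im);P=im["pixels"].astype(int)
v,u=np.mgrid[:420,:560]
red=(P[...,0]>110)&(P[...,1]<70)&(P[...,2]<70)&np.isfinite(W[...,2])
m=red&(np.abs(W[...,0]-.44)<.05)&(np.abs(W[...,1]+.4)<.07)
p=W[m];print(m.sum(),p.min(0),p.max(0),np.median(p,0))
a=W.reshape(-1,3);sh=a[(a[:,2]>.036)&(a[:,2]<.06)&(np.abs(a[:,0]-.445)<.03)&(a[:,1]>-.35)&(a[:,1]<-.2)]
print(len(sh),np.polyfit(sh[:,1],sh[:,0],1),sh[:,1].max())
save(im,"s1.png",(100,130,330,340),2.4)
```

```text
[ 0.4445 -0.3943  0.1538] [[ 1.    -0.025  0.003]
 [-0.023 -0.867  0.497]
 [-0.01  -0.497 -0.868]] [ 0.5   0.77  0.67  1.37 -0.66  1.66  1.23]
154 [ 0.43287599 -0.44310533  0.0367833 ] [ 0.45382164 -0.37024184  0.05670368] [ 0.44784759 -0.40601985  0.05059624]
86 [-0.01675579  0.44205128] -0.2554658555386555
```

View pics/s1.png

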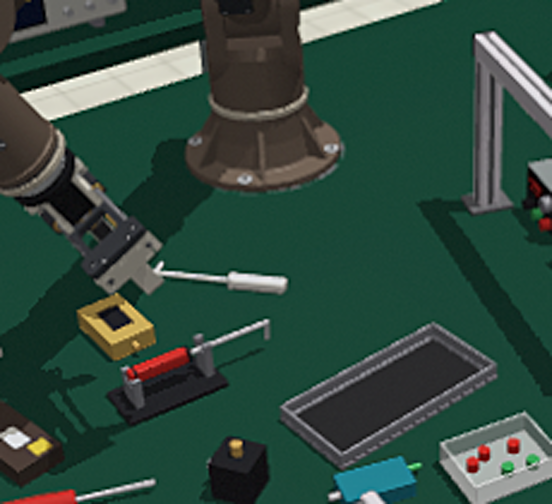

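The view shows the gripper above and leaning back from the hook, clear of the amplifier and lined up with the red handle. I descend and grip.

Call:
jog_arm --commands "-1 -0.002 0 -0.09 0 0 0;-1 -0.002 0 -0.09 0 0 0;-1 0 0 -0.09 0 0 0;-1 0 0 -0.09 0 0 0;-1 0 0 -0.058 0 0 0"

```text
clock: 4.15
position: [0.4424, -0.3939, 0.0248]
ee_rot: [-2.618, 0.036, 0.01]
force: [0.8, 0.5, -0.4]
width: 0.999
```

Call:
jog_arm --commands "-1 0 0 0 0 0 0;1 0 0 0 0 0 0;1 0 0 0 0 0 0;1 0 0 0 0 0 0;1 0 0 0 0 0 0" --force 30

```text
clock: 4.65
position: [0.4421, -0.3953, 0.0261]
ee_rot: [-2.619, 0.038, 0.009]
force: [-1.1, 0.2, 0.2]
width: 0.703
```

Call:
jog_arm --commands "1 0 0 0 0 0 0;1 0 0 0 0 0 0;1 0 0 0 0 0 0;1 0 0 0 0 0 0;1 0 0 0 0 0 0"

```text
clock: 5.15
position: [0.4418, -0.3948, 0.0252]
ee_rot: [-2.618, 0.038, 0.01]
force: [-0.6, -0.8, -0.8]
width: 0.267
```

Call:
jog_arm --commands "1 0 0 0 0 0 0;1 0 0 0 0 0 0;1 0 0 0 0 0 0;1 0 0 0 0 0 0;1 0 0 0 0 0 0"

```text
clock: 5.65
position: [0.4418, -0.3949, 0.0253]
ee_rot: [-2.618, 0.038, 0.01]
force: [-0.3, 0.4, -0.1]
width: 0.004
```

Call:
jog_arm --commands "1 0 0 0.03 0 0 0;1 0 0 0.05 0 0 0;1 0 0 0.08 0 0 0;1 0 0 0.1 0 0 0;1 0 0 0.1 0 0 0"

```text
clock: 6.15
position: [0.4417, -0.395, 0.1356]
ee_rot: [-2.618, 0.038, 0.01]
force: [0.2, -1.2, -0.2]
width: 0.003
```

Call:
jog_arm --commands "1 0 0 0.06 0 0 0;1 0 0 0.03 0 0 0;1 0 0 0 0 0 0;1 0 0 0 0 0 0;1 0 0 0 0 0 0"

```text
clock: 6.65
position: [0.4415, -0.3942, 0.1589]
ee_rot: [-2.616, 0.039, 0.012]
force: [-0.5, -0.2, -0.9]
width: 0.005
```

```bash
cat >> h.py <<'E'
from scipy.spatial.transform import Rotation as Ro
def pickpts(W,P,tcp,R,prn=True):
    "points of the pick in a frame at the grasp point: x along pick (horizontal), y left, z up"
    g=tcp+R[:,2]*-.019
    zt=R[:,2]; px=np.array([zt[0],zt[1],0]);px/=np.linalg.norm(px)
    F=np.stack([px,np.cross([0,0,1],px),[0,0,1]])
    q=(W-g)@F.T
    return q,g,F
E
python3 - <<'E'
from h import *
s=status.observe();R=Ro.from_rotvec(s["ee_rot"]).as_matrix();tcp=np.array(s["position"])
print(np.round(tcp,4),s["width"]*92,np.round(R,3))
for n in("scene","top"):
    im=viewer.get_image(n);W=cloud(im)
    q,g,F=pickpts(W,None,tcp,R)
    m=(q[...,0]>.045)&(q[...,0]<.2)&(abs(q[...,1])<.03)&(q[...,2]>-.045)&(q[...,2]<.03)
    p=q[m];print(n,len(p),"g",np.round(g,4),F[0])
    if len(p)<5: continue
    s_=p[p[:,0]<.13]
    print("z fit",np.polyfit(s_[:,0],s_[:,2],1),"y fit",np.polyfit(s_[:,0],s_[:,1],1),"xmax",p[:,0].max(),"zmin near tip",np.percentile(p[p[:,0]>.13][:,2],[5,50]) if (p[:,0]>.13).any() else None)
save(viewer.get_image("scene"),"s2.png",(100,100,330,310),2.4)
E
```

```text
[ 0.4415 -0.3942  0.1589] 0.4428381888576157 [[ 1.    -0.03  -0.001]
 [-0.025 -0.865  0.502]
 [-0.016 -0.501 -0.865]]
scene 0 g [ 0.4416 -0.4037  0.1754] [-0.00232682  0.99999729  0.        ]
top 0 g [ 0.4416 -0.4037  0.1754] [-0.00232682  0.99999729  0.        ]
```

View pics/s2.png

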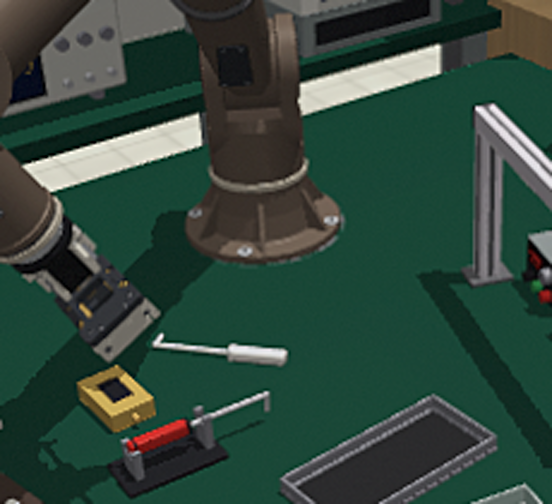

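Run:
```python
from h import *
s=status.observe();R=Ro.from_rotvec(s["ee_rot"]).as_matrix();tcp=np.array(s["position"])
for n in("scene","top"):
    im=viewer.get_image(n);W=cloud(im)
    X=np.array([tcp,tcp-.019*R[:,2],tcp-.1*R[:,2],[.4416,-.4055,.052],[0,0,0]])
    Rr,t=np.array(im["R"]),np.array(im["t"])
    px,_=cv2.projectPoints(X,cv2.Rodrigues(Rr)[0],t,np.array(im["camera_matrix"]),np.array([im["k1"],0,0,0.]))
    print(n,np.round(px[:,0],1),(Rr@X.T).T[:,2]+t[2])
    a=W.reshape(-1,3);m=(a[:,2]>.07)&(a[:,2]<.35)&(a[:,0]>.3)&(a[:,0]<.6)&(a[:,1]<-.3)&(a[:,1]>-.7)
    p=a[m];print(m.sum(),p.min(0),p.max(0)); 
    if m.sum():
      i=p@R[:,2]; k=i>i.max()-.01; print("fingertips",np.round(p[k].mean(0),3),k.sum(), np.round(((p[k]-tcp)@R).mean(0),3))
    # base column around robot
    m=(np.hypot(a[:,0],a[:,1])<.15)&(a[:,2]>.01)&(a[:,2]<.06);print("base",a[m].min(0),a[m].max(0))
    if n=="top": save(im,"t2.png",(240,150,560,400),2.4)
```

```text
scene [[164.1 246.8]
 [160.1 243. ]
 [142.6 226.1]
 [165.4 279.4]
 [209.2 193.4]] [1.43252969 1.41895665 1.36109264 1.48351184 2.01809932]
1517 [ 0.35726982 -0.55120384  0.19350646] [ 0.54097739 -0.4044894   0.34997478]
fingertips [ 0.441 -0.406  0.194] 2 [-0.001 -0.008 -0.036]
base [-0.10237458 -0.12301138  0.01001012] [0.13106218 0.12142584 0.05995988]
top [[381.1 240.9]
 [386.2 240.9]
 [409.8 241.2]
 [374.2 240.5]
 [245.9 380.9]] [1.11638731 1.10023144 1.03135642 1.22364869 1.23145124]
1940 [ 0.35231016 -0.50267025  0.19178871] [ 0.53665351 -0.40423483  0.34993914]
fingertips [ 0.442 -0.409  0.201] 17 [ 0.    -0.008 -0.043]
base [-0.06977128 -0.10802721  0.0100093 ] [0.12375728 0.12416035 0.05986231]
```

View pics/t2.png

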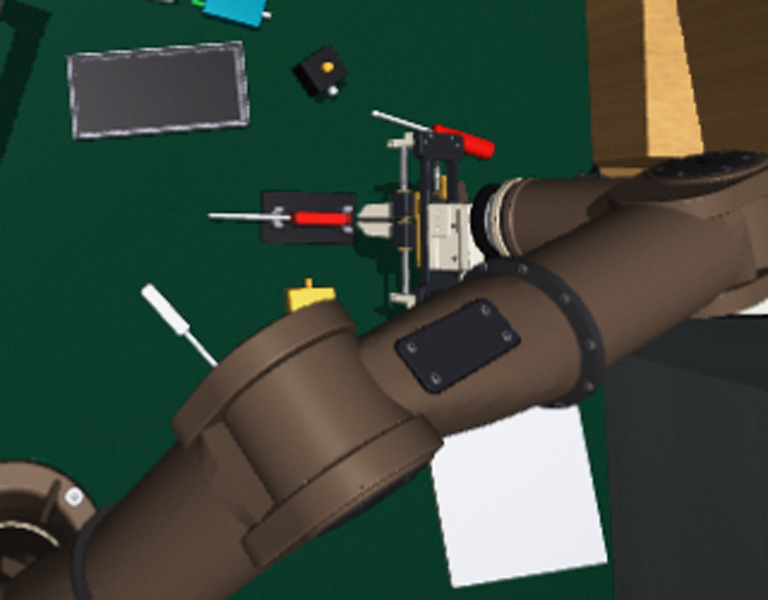

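The fingers shut on nothing, and the visible fingertips seem to end about 35 mm short of the reported TCP. I'll check this in the tool frame and in a zoom.

Run:
```python
from h import *
s=status.observe();R=Ro.from_rotvec(s["ee_rot"]).as_matrix();tcp=np.array(s["position"])
out=[]
for n in("scene","top"):
    im=viewer.get_image(n);W=cloud(im);q=(W-tcp)@R
    k=(abs(q[...,0])<.12)&(abs(q[...,1])<.06)&(q[...,2]>-.16)&(q[...,2]<.03)
    p=q[k]
    for z0 in np.arange(-.16,.03,.01):
        j=p[(p[:,2]>=z0)&(p[:,2]<z0+.01)]
        if len(j):print(n,round(z0,3),len(j),np.round(j[:,:2].min(0),3),np.round(j[:,:2].max(0),3))
    c=(110,190,210,270) if n=="scene" else (350,200,450,280)
    a=im["pixels"][c[1]:c[3],c[0]:c[2],::-1];out.append(cv2.resize(np.ascontiguousarray(a),None,fx=4,fy=4,interpolation=2))
cv2.imwrite("pics/z.png",np.hstack(out))
t=np.load("top0.npz")["W"].reshape(-1,3);t2=np.load("scene0.npz")["W"].reshape(-1,3)
R0=Ro.from_rotvec([2.601,1.76,-.002]).as_matrix()
for a in (t,t2):
    q=(a-[.232,.58,.188])@R0
    for z0 in np.arange(-.1,.03,.01):
        j=q[(q[:,2]>=z0)&(q[:,2]<z0+.01)&(abs(q[:,0])<.12)&(abs(q[:,1])<.06)]
        if len(j):print("init",round(z0,3),len(j),np.round(j[:,:2].min(0),3),np.round(j[:,:2].max(0),3))
```

```text
scene -0.16 82 [-0.013 -0.029] [0.098 0.03 ]
scene -0.15 435 [-0.066 -0.038] [0.099 0.036]
scene -0.14 146 [-0.068 -0.038] [0.097 0.036]
scene -0.13 274 [-0.082 -0.038] [0.092 0.036]
scene -0.12 122 [-0.083 -0.038] [0.09  0.036]
scene -0.11 49 [-0.088 -0.038] [0.09  0.035]
top -0.16 99 [-0.05 -0.03] [ 0.015 -0.019]
top -0.15 608 [-0.082 -0.04 ] [0.094 0.041]
top -0.14 207 [-0.09  -0.038] [0.095 0.023]
top -0.13 244 [-0.091 -0.038] [0.092 0.028]
top -0.12 218 [-0.087 -0.038] [0.085 0.03 ]
top -0.11 23 [-0.085 -0.039] [ 0.086 -0.023]
top -0.1 1 [ 0.003 -0.012] [ 0.003 -0.012]
top -0.09 35 [-0.019 -0.013] [0.019 0.006]
top -0.08 39 [-0.019 -0.014] [ 0.019 -0.004]
top -0.07 33 [-0.016 -0.013] [ 0.016 -0.001]
top -0.06 39 [-0.017 -0.012] [0.016 0.003]
top -0.05 25 [-0.014 -0.012] [0.014 0.009]
top -0.04 4 [-0.003 -0.01 ] [0.005 0.01 ]
init -0.05 13 [-0.051  0.004] [0.052 0.012]
init -0.04 7 [-0.047 -0.   ] [0.052 0.01 ]
init -0.0 2 [ 0.042 -0.037] [ 0.046 -0.034]
init 0.01 10 [ 0.038 -0.039] [ 0.05  -0.036]
init 0.02 7 [ 0.035 -0.045] [ 0.044 -0.038]
init -0.1 26 [-0.067 -0.007] [0.061 0.019]
init -0.09 45 [-0.065 -0.059] [0.067 0.02 ]
init -0.08 62 [-0.066 -0.06 ] [0.069 0.018]
init -0.07 58 [-0.068 -0.06 ] [0.066 0.016]
init -0.06 51 [-0.065 -0.058] [0.062 0.02 ]
init -0.05 42 [-0.052 -0.06 ] [0.07  0.013]
init -0.04 29 [-0.046 -0.056] [0.063 0.007]
init -0.03 26 [ 0.021 -0.059] [ 0.06 -0.03]
init -0.02 27 [ 0.015 -0.057] [ 0.072 -0.024]
init -0.01 16 [ 0.023 -0.058] [ 0.072 -0.037]
init -0.0 39 [ 0.022 -0.06 ] [ 0.081 -0.03 ]
init 0.01 27 [ 0.018 -0.059] [ 0.086 -0.032]
init 0.02 34 [ 0.016 -0.06 ] [ 0.086 -0.027]
```

View pics/z.png

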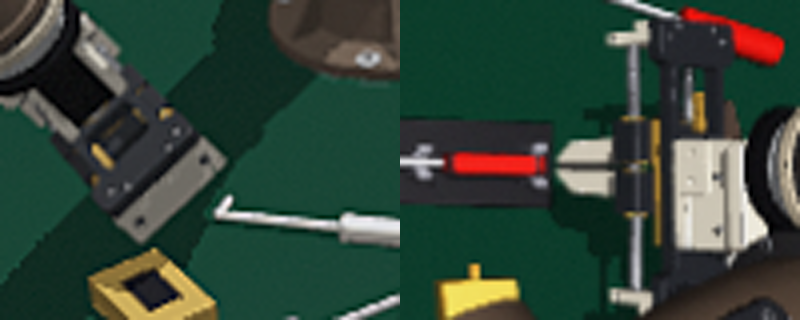

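The reported TCP lies about 37 mm beyond the real fingertips: the visible tips end at tool z ≈ -0.036 and the body starts at -0.105 instead of -0.066. I use grasp = reported - 0.056·z_tool from here on, and retry deeper.

Call:
jog_arm --commands "0 0 0.011 -0.05 0 0 0;0 0 0.011 -0.05 0 0 0;0 0 0.011 -0.05 0 0 0;0 0 0.011 -0.05 0 0 0;0 0 0.011 -0.05 0 0 0"

```text
clock: 7.5
position: [0.4417, -0.3776, 0.0836]
ee_rot: [-2.617, 0.038, 0.011]
force: [-0.0, 0.6, 0.2]
width: 0.392
```

Call:
jog_arm --commands "0 0 0 -0.07 0 0 0;0 0 0 -0.07 0 0 0;0 0 0 -0.06 0 0 0;0 0 0 -0.05 0 0 0;0 0 0 -0.04 0 0 0"

```text
clock: 8.0
position: [0.4416, -0.3782, -0.0033]
ee_rot: [-2.617, 0.038, 0.011]
force: [0.0, 0.1, -0.1]
width: 0.5
```

Call:
jog_arm --commands "0 0 0 0 0 0 0;1 0 0 0 0 0 0;1 0 0 0 0 0 0;1 0 0 0 0 0 0;1 0 0 0 0 0 0" --force 30

```text
clock: 8.5
position: [0.4421, -0.3786, -0.0012]
ee_rot: [-2.618, 0.038, 0.009]
force: [-0.0, -0.0, 0.3]
width: 0.203
```

Call:
jog_arm --commands "1 0 0 0 0 0 0;1 0 0 0 0 0 0;1 0 0 0 0 0 0;1 0 0 0 0 0 0;1 0 0 0 0 0 0"

```text
clock: 9.0
position: [0.442, -0.3785, -0.0013]
ee_rot: [-2.618, 0.038, 0.009]
force: [0.5, -0.5, 6.3]
width: 0.175
```

Call:
jog_arm --commands "1 0 0 0.03 0 0 0;1 0 0 0.05 0 0 0;1 0 0 0.08 0 0 0;1 0 0 0.1 0 0 0;1 0 0 0.08 0 0 0" --force 40

```text
clock: 9.5
position: [0.4417, -0.3787, 0.1027]
ee_rot: [-2.619, 0.038, 0.01]
force: [0.8, -0.7, -0.7]
width: 0.174
```

Call:
jog_arm --commands "1 0 0 0.05 0 0 0;1 0 0 0 0 0 0;1 0 0 0 0 0 0;1 0 0 0 0 0 0;1 0 0 0 0 0 0"

```text
clock: 10.0
position: [0.4415, -0.3778, 0.1141]
ee_rot: [-2.616, 0.039, 0.012]
force: [0.9, -0.4, -0.3]
width: 0.17
```

```bash
cat > pk.py <<'E'
from h import *
def meas():
  s=status.observe();R=Ro.from_rotvec(s["ee_rot"]).as_matrix();tcp=np.array(s["position"])
  g=tcp-.056*R[:,2];zt=R[:,2];px=np.array([zt[0],zt[1],0]);px/=np.linalg.norm(px)
  F=np.stack([px,np.cross([0,0,1],px),[0,0,1]])
  print("t",s["clock"],"tcp",np.round(tcp,4),"g",np.round(g,4),"yaw",np.degrees(np.arctan2(px[1],px[0])),"xt yaw",np.degrees(np.arctan2(R[1,0],R[0,0])),"R",np.round(R[2],3),"w",s["width"]*92,"f",np.round(s["force"],1),"q",np.round(s["joints"],2))
  for n in("scene","top"):
    im=viewer.get_image(n);W=cloud(im);q=(W-g)@F.T
    p=q[(q[...,0]>.042)&(q[...,0]<.2)&(abs(q[...,1])<.03)&(q[...,2]>-.05)&(q[...,2]<.04)&(W[...,2]>.02)]
    if len(p)<6: print(n,len(p));continue
    a=p[(p[:,0]<.13)&(p[:,2]>-.015)]
    print(n,len(p),"z",np.round(np.polyfit(a[:,0],a[:,2],1),4),"y",np.round(np.polyfit(a[:,0],a[:,1],1),4),"xmax",np.round(p[:,0].max(),4),"zlow",np.round(p[:,2].min(),4))
  return im
if __name__=="__main__": meas()
E
python3 pk.py
```

```text
t 10.0 tcp [ 0.4415 -0.3778  0.1141] g [ 0.4415 -0.4059  0.1626] yaw 90.13169528412791 xt yaw -1.4455812221564162 R [-0.016 -0.501 -0.865] w 15.607361619152977 f [ 0.9 -0.4 -0.3] q [ 0.49  0.79  0.66  1.45 -0.68  1.58  1.25]
scene 88 z [ 0.0012 -0.0018] y [ 0.0084 -0.0041] xmax 0.1496 zlow -0.0228
top 81 z [-0.0123 -0.0026] y [-0.0335  0.0006] xmax 0.1479 zlow -0.0166
```

Call:
jog_arm --commands "1 0.0077 0.07 0 0 0 -0.00458;1 0.0077 0.139 -0.0167 0 0 -0.00458;1 0.0077 0.139 -0.0167 0 0 -0.00458;1 0.0077 0.139 -0.0167 0 0 -0.00458;1 0.0077 0.139 -0.0167 0 0 -0.00458"

```text
clock: 10.6
position: [0.4531, -0.1889, 0.0947]
ee_rot: [-2.608, 0.228, -0.04]
force: [1.9, 0.6, -0.6]
width: 0.168
```

Call:
jog_arm --commands "1 0.0077 0.139 -0.0167 0 0 -0.00458;1 0.0077 0.139 -0.0167 0 0 -0.00458;1 0.0077 0.139 -0.0167 0 0 -0.00458;1 0.0077 0.139 -0.0167 0 0 -0.00458;1 0.0077 0.1 0 0 0 -0.00458"

```text
clock: 11.1
position: [0.4638, 0.0092, 0.0746]
ee_rot: [-2.587, 0.413, -0.088]
force: [0.0, 0.1, -1.3]
width: 0.166
```

Call:
jog_arm --commands "1 0 0.05 0 0 0 0;1 0 0 0 0 0 0;1 0 0 0 0 0 0;1 0 0 0 0 0 0;1 0 0 0 0 0 0"

```text
clock: 11.6
position: [0.4654, 0.0196, 0.0751]
ee_rot: [-2.589, 0.416, -0.092]
force: [0.2, 0.8, -0.9]
width: 0.17
```

```bash
cat > st.py <<'E'
from h import *
O=np.array([.5097,.1772,0]);A=np.radians(72.0)
E3=np.array([[np.cos(A),np.sin(A),0],[-np.sin(A),np.cos(A),0],[0,0,1]])
def S(p):return (p-O)@E3.T
E
python3 - <<'E'
from pk import *; from st import *
im=meas();W=cloud(im);P=im["pixels"].astype(int);q=S(W)*1000
s=status.observe();R=Ro.from_rotvec(s["ee_rot"]).as_matrix();g=np.array(s["position"])-.056*R[:,2]
print("g st",np.round(S(g)*1000,1))
gap=(abs(q[...,1])<22)&(q[...,2]<32)&(q[...,2]>-5)
br=(P.min(-1)>120)
for x0 in range(40,300,8):
    j=q[gap&(q[...,0]>=x0)&(q[...,0]<x0+8)&((P[...,2]>P[...,1]+15)|br)]
    if len(j):print(x0,len(j),np.round([np.median(j[:,1]),j[:,1].min(),j[:,1].max(),np.median(j[:,2])],1))
save(im,"t3.png",(100,160,330,330),3.3)
E
```

```text
t 11.6 tcp [0.4654 0.0196 0.0751] g [ 0.4574 -0.0072  0.1236] yaw 73.33717210897883 xt yaw -18.041441526677186 R [-0.014 -0.499 -0.866] w 15.677475223767209 f [ 0.2  0.8 -0.9] q [-0.17  0.43  0.6   2.22 -1.02  0.94  0.87]
scene 96 z [-0.0195  0.0007] y [-0.0082 -0.0028] xmax 0.1998 zlow -0.0496
top 86 z [ 0.0098 -0.0047] y [-0.0341  0.0006] xmax 0.1992 zlow -0.0498
g st [-191.1   -6.9  123.6]
40 1 [-20.8 -20.8 -20.8  -0.1]
80 9 [ 0.2 -6.8  7.2 11. ]
88 9 [  3.5 -11.1  13.4   9.1]
96 7 [ -9.1 -13.2  15.3   9. ]
104 8 [  1.4 -13.3  15.1  11.4]
112 16 [  0.4 -11.3  13.   13.2]
120 17 [ 0.6 -9.5 10.8 18.4]
128 16 [ 2.1 -8.6 11.9 18.8]
136 14 [ 2.  -9.6 11.6 15.6]
144 20 [ 0.9 -9.7 13.1 16.7]
152 15 [ 0.3 -9.9 10.4 18. ]
160 18 [ 1.7 -8.9 13.  17.7]
168 19 [ 1.1 -9.9 12.9 16.6]
176 17 [  3.2 -10.   12.7  16.4]
184 18 [  1.4 -10.2  12.5  18.5]
192 19 [ -1.2 -10.3  10.   18.1]
200 16 [ 1.3 -9.3 11.  17.7]
208 18 [  0.2 -10.4  12.4  17. ]
216 19 [  2.6 -10.5  12.2  18. ]
224 17 [-0.6 -9.7  9.6 17.9]
232 29 [  1.5 -16.9  15.5  17.4]
240 25 [ -1.7 -15.9  16.6  18.2]
248 27 [  0.2 -17.   16.4  17.4]
256 20 [  1.7 -17.1  15.4  17.8]
264 13 [  9.1 -16.1  16.2  19. ]
272 10 [-11.2 -17.2  15.   17.3]
```

View pics/t3.png

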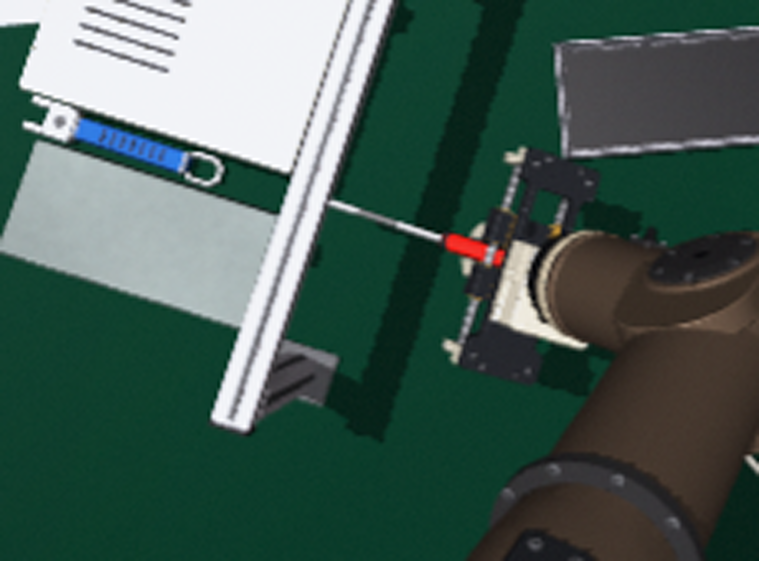

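Eye seen at crop (203,168), station x≈98, y≈+1. The pick is level and lined up, at crop (440,235). I lower it and enter the gap.

Call:
jog_arm --commands "1 -0.005 0.0017 -0.042 0 0 0;1 -0.005 0.0017 -0.042 0 0 0;1 -0.005 0.0017 -0.042 0 0 0;1 -0.005 0.0017 -0.042 0 0 0;1 -0.005 0.0017 -0.042 0 0 0"

```text
clock: 12.2
position: [0.4576, 0.0232, 0.0116]
ee_rot: [-2.588, 0.414, -0.091]
force: [-0.1, 0.9, -0.4]
width: 0.17
```

Call:
jog_arm --commands "1 0.0222 0.0682 0 0 0 0;1 0.0222 0.0682 0 0 0 0;1 0.0222 0.0682 0 0 0 0;1 0.0222 0.0682 0 0 0 0;1 0.0222 0.0682 0 0 0 0"

```text
clock: 12.7
position: [0.4912, 0.1264, 0.012]
ee_rot: [-2.588, 0.414, -0.091]
force: [0.5, -1.3, -0.7]
width: 0.172
```

Call:
jog_arm --commands "1 0 0 0 0 0 0;1 0 0 0 0 0 0;1 0 0 0 0 0 0;1 0 0 0 0 0 0;1 0 0 0 0 0 0"

```text
clock: 13.2
position: [0.4907, 0.1253, 0.0121]
ee_rot: [-2.588, 0.415, -0.091]
force: [0.3, -0.6, -1.7]
width: 0.17
```

```bash
cat > tip.py <<'E'
from h import *; from st import *
def tip(name=None):
    s=status.observe();R=Ro.from_rotvec(s["ee_rot"]).as_matrix();g=np.array(s["position"])-.056*R[:,2]
    sg=S(g)*1000;print("t",s["clock"],"tcp",np.round(s["position"],4),"g st",np.round(sg,1),"yaw",90+np.degrees(np.arctan2(R[1,0],R[0,0])),"f",np.round(s["force"],1))
    for n in("top","scene"):
        im=viewer.get_image(n);q=S(cloud(im))*1000;P=im["pixels"].astype(int)
        gap=(abs(q[...,1])<17)&(q[...,2]<80)&(q[...,2]>sg[2]-14)&(q[...,0]>-20)&(q[...,0]<sg[0]+160)
        j=q[gap]
        if len(j)>5:
            f=np.polyfit(j[:,0],j[:,1],1);fz=np.polyfit(j[:,0],j[:,2],1);xe=j[:,0].max()
            print(n,len(j),"shaft end x",round(xe,1),"y at end",round(np.polyval(f,xe),1),"slope",np.round(f[0],3),"top z at end",round(np.polyval(fz,xe),1),"slope",np.round(fz[0],3))
        else: print(n,len(j))
        if n=="top" and name: save(im,name,(105,165,245,270),5)
if __name__=="__main__":
    import sys;tip(sys.argv[1] if len(sys.argv)>1 else None)
E
python3 tip.py
```

```text
t 13.2 tcp [0.4907 0.1253 0.0121] g st [-83.2   1.3  60.6] yaw 71.99901877761639 f [ 0.3 -0.6 -1.7]
top 38 shaft end x 66.0 y at end 1.4 slope 0.015 top z at end 57.4 slope 0.007
scene 18 shaft end x 11.4 y at end 6.3 slope 0.224 top z at end 60.6 slope 0.039
```

Call:
jog_arm --commands "1 0.0097 0.0298 0 0 0 0;1 0.0097 0.0298 0 0 0 0;1 0.0097 0.0298 0 0 0 0;1 0.0097 0.0298 0 0 0 0;1 0 0 0 0 0 0"

```text
clock: 13.8
position: [0.5025, 0.1639, 0.0125]
ee_rot: [-2.587, 0.41, -0.09]
force: [0.6, -0.2, -1.0]
width: 0.168
```

Call:
jog_arm --commands "1 0 0 -0.021 0 0 0;1 0 0 -0.021 0 0 0;1 0 0 -0.021 0 0 0;1 0 0 -0.02 0 0 0;1 0 0 0 0 0 0"

```text
clock: 14.3
position: [0.5021, 0.1614, -0.0133]
ee_rot: [-2.588, 0.415, -0.09]
force: [0.4, 1.4, -0.5]
width: 0.174
```

```bash
python3 tip.py t4.png
```

```text
t 14.3 tcp [ 0.5021  0.1614 -0.0133] g st [-45.4   1.6  35.2] yaw 72.01952677743593 f [ 0.4  1.4 -0.5]
top 55 shaft end x 103.6 y at end 1.5 slope 0.003 top z at end 30.5 slope -0.023
scene 24 shaft end x 17.5 y at end 15.5 slope 0.695 top z at end 56.2 slope 0.818
```

View pics/t4.png

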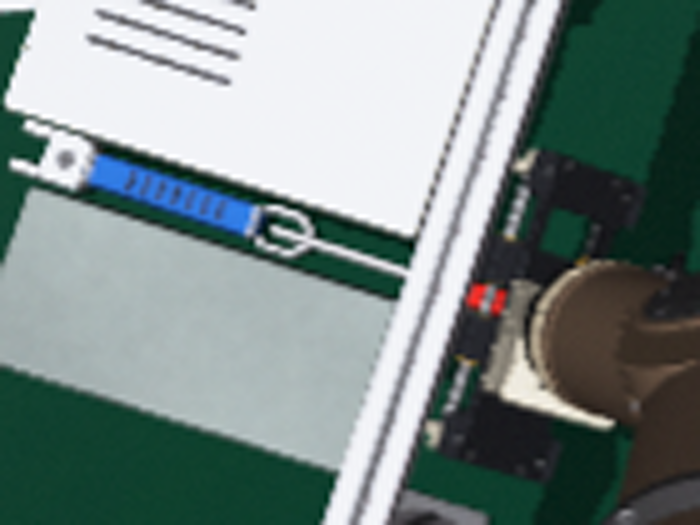

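The hook's end is inside the eye (pixel 275,228). I pull slowly.

Call:
jog_arm --commands "1 -0.0103 -0.0317 0 0 0 0;1 -0.0103 -0.0317 0 0 0 0;1 -0.0103 -0.0317 0 0 0 0;1 -0.0103 -0.0317 0 0 0 0;1 -0.0103 -0.0317 0 0 0 0"

```text
clock: 14.9
position: [0.4867, 0.1135, -0.0126]
ee_rot: [-2.588, 0.413, -0.091]
force: [1.3, 1.9, -1.3]
width: 0.174
```

```bash
cat > wr.py <<'E'
from tip import *
def wr(im=None):
    im=im or viewer.get_image("top");W=cloud(im);q=S(W)*1000;P=im["pixels"].astype(int);r,g,b=P[...,0],P[...,1],P[...,2]
    m=(b>110)&(r<80)&(b>g+30)&(abs(q[...,1])<80)&(q[...,0]<260)&(q[...,0]>-400)&(q[...,2]<40)
    p=W[m]
    if len(p)<10: print("blue",len(p));return
    vx,vy,x,y=cv2.fitLine((p[:,:2]*1000).astype(np.float32),cv2.DIST_HUBER,0,.01,.01).ravel();d=np.array([vx,vy])*(1 if vy>0 else -1)
    s=p[:,:2]*1000@d;print("blue",len(p),"yaw",np.round(np.degrees(np.arctan2(d[1],d[0])),2),"centroid w",np.round([x,y],1),"st x",np.round([q[m][:,0].min(),q[m][:,0].max()],1),"len",np.round(np.ptp(s),1),"mid w",np.round(np.array([x,y])+d*((s.max()+s.min())/2-np.array([x,y])@d),1),"y st",np.round(np.median(q[m][:,1]),1))
if __name__=="__main__": tip();wr()
E
python3 wr.py
```

```text
t 14.9 tcp [ 0.4867  0.1135 -0.0126] g st [-95.7   1.5  35.9] yaw 72.06579230741275 f [ 1.3  1.9 -1.3]
top 26 shaft end x 52.5 y at end 1.9 slope 0.033 top z at end 31.4 slope -0.026
scene 29 shaft end x 15.9 y at end 14.5 slope 0.478 top z at end 49.9 slope 0.457
blue 215 yaw 72.09 centroid w [550.1 302.2] st x [ 74.4 183.6] len 109.2 mid w [549.4 299.9] y st 0.3
```

Call:
jog_arm --commands "1 -0.0103 -0.0317 0 0 0 0;1 -0.0155 -0.0476 0 0 0 0;1 -0.0155 -0.0476 0 0 0 0;1 -0.0155 -0.0476 0 0 0 0;1 -0.0155 -0.0476 0 0 0 0"

```text
clock: 15.55
position: [0.4647, 0.0462, -0.0127]
ee_rot: [-2.588, 0.414, -0.091]
force: [1.4, 1.9, -1.6]
width: 0.171
```

Call:
jog_arm --commands "1 -0.0155 -0.0476 0 0 0 0;1 -0.0155 -0.0476 0 0 0 0;1 -0.0155 -0.0476 0 0 0 0;1 -0.0155 -0.0476 0 0 0 0;1 -0.0155 -0.0476 0 0 0 0"

```text
clock: 16.05
position: [0.4415, -0.0249, -0.0128]
ee_rot: [-2.588, 0.413, -0.091]
force: [1.3, 1.8, -1.3]
width: 0.17
```

```bash
python3 wr.py
```

```text
t 16.05 tcp [ 0.4415 -0.0249 -0.0128] g st [-241.3    1.7   35.7] yaw 72.0683542874455 f [ 1.3  1.8 -1.3]
top 0
scene 0
blue 118 yaw 72.56 centroid w [502.2 157.7] st x [-66.   36.7] len 102.6 mid w [504.1 163.6] y st 1.1
```

Call:
jog_arm --commands "1 -0.0155 -0.0476 0 0 0 0;1 -0.0155 -0.0476 0 0 0 0;1 -0.0155 -0.0476 0 0 0 0;1 -0.0155 -0.0476 0 0 0 0;1 -0.0155 -0.0476 0 0 0 0"

```text
clock: 16.7
position: [0.4183, -0.0963, -0.0127]
ee_rot: [-2.588, 0.414, -0.091]
force: [1.0, 3.9, -1.7]
width: 0.171
```

Call:
jog_arm --commands "1 -0.0155 -0.0476 0 0 0 0;1 -0.0155 -0.0476 0 0 0 0;1 0 -0.05 0 0 0 0;1 0 -0.05 0 0 0 0;1 0 -0.05 0 0 0 0"

```text
clock: 17.2
position: [0.4095, -0.1699, -0.0127]
ee_rot: [-2.588, 0.413, -0.091]
force: [0.1, 3.3, -0.2]
width: 0.169
```

Call:
jog_arm --commands "1 0 -0.03 0 0 0 0;1 0 0 0 0 0 0;1 0 0 0 0 0 0;1 0 0 0 0 0 0;1 0 0 0 0 0 0"

```text
clock: 17.7
position: [0.4094, -0.1773, -0.0127]
ee_rot: [-2.588, 0.413, -0.09]
force: [0.0, 0.4, -1.2]
width: 0.171
```

```bash
python3 wr.py
```

```text
t 17.7 tcp [ 0.4094 -0.1773 -0.0127] g st [-396.1  -14.9   35.8] yaw 72.09579120528895 f [ 0.   0.4 -1.2]
top 0
scene 0
blue 205 yaw 79.26 centroid w [463.4  13.8] st x [-221.7 -116.7] len 104.4 mid w [463.5  14.2] y st -6.6
```

Wrench jaw is about 66 mm before the fronts. I unhook, raise and bring the pick back above its rest.

Call:
jog_arm --commands "1 0.004 0.0127 0 0 0 0;1 0.004 0.0127 0 0 0 0;1 0 0 0.05 0 0 0;1 0 0 0.07 0 0 0;1 0 0 0.1 0 0 0"

```text
clock: 18.35
position: [0.4111, -0.1695, 0.0542]
ee_rot: [-2.587, 0.414, -0.088]
force: [0.3, -0.3, -1.4]
width: 0.17
```

Call:
jog_arm --commands "1 0 0 0.12 0 0 0;1 0 0 0.08 0 0 0;1 0.0167 -0.08 0 0 0 0.00759;1 0.0167 -0.12 0 0 0 0.00759;1 0.0167 -0.12 0 0 0 0.00759"

```text
clock: 18.85
position: [0.4269, -0.2667, 0.115]
ee_rot: [-2.609, 0.223, -0.041]
force: [1.5, -0.5, -1.0]
width: 0.168
```

Call:
jog_arm --commands "1 0.0167 -0.12 0 0 0 0.00759;1 0.0167 -0.12 0 0 0 0.00759;1 0.0167 -0.12 0 0 0 0.00759;1 0 0 0 0 0 0;1 0 0 0 0 0 0"

```text
clock: 19.35
position: [0.4414, -0.3744, 0.1136]
ee_rot: [-2.618, 0.042, 0.011]
force: [-0.5, 0.5, -0.4]
width: 0.171
```

```bash
python3 pk.py; python3 -c "
from wr import *
wr()"
```

```text
t 19.35 tcp [ 0.4414 -0.3744  0.1136] g [ 0.4414 -0.4024  0.1621] yaw 89.94903835560538 xt yaw -1.5989605481709968 R [-0.016 -0.5   -0.866] w 15.717371155767923 f [-0.5  0.5 -0.4] q [ 0.6   0.74  0.43  1.45 -0.56  1.51  1.14]
scene 84 z [-0.0039 -0.0012] y [ 0.003  -0.0038] xmax 0.1488 zlow -0.0265
top 82 z [-0.005  -0.0037] y [-0.0335  0.0005] xmax 0.1496 zlow -0.0222
blue 205 yaw 79.32 centroid w [463.4  13.6] st x [-221.7 -117.4] len 104.0 mid w [463.5  14. ] y st -6.4
```

Call:
jog_arm --commands "1 0 -0.007 -0.09 0 0 0;1 0 -0.006 -0.09 0 0 0;1 0 0 -0.08 0 0 0;1 0 0 -0.06 0 0 0;1 0 0 -0.03 0 0 0"

```text
clock: 20.0
position: [0.4416, -0.3766, 0.0073]
ee_rot: [-2.616, 0.04, 0.011]
force: [0.3, -0.1, -0.3]
width: 0.17
```

Call:
jog_arm --commands "1 0 0 -0.02 0 0 0;1 0 0 -0.009 0 0 0;1 0 0 0 0 0 0;1 0 0 0 0 0 0;1 0 0 0 0 0 0"

```text
clock: 20.5
position: [0.4422, -0.3783, 0.0002]
ee_rot: [-2.618, 0.04, 0.009]
force: [-0.8, -0.1, -0.9]
width: 0.173
```

```bash
python3 pk.py
```

```text
t 20.5 tcp [ 4.422e-01 -3.783e-01  2.000e-04] g [ 0.4421 -0.4063  0.0487] yaw 89.82471337737995 xt yaw -1.536729667142622 R [-0.014 -0.499 -0.866] w 15.947227252124321 f [-0.8 -0.1 -0.9] q [ 0.62  0.87  0.4   1.5  -0.61  1.34  1.23]
scene 152 z [ 0.0131 -0.0025] y [ 0.0255 -0.0065] xmax 0.1485 zlow -0.0285
top 94 z [-0.0015 -0.0035] y [-0.0045 -0.0023] xmax 0.1486 zlow -0.02
```

Call:
jog_arm --commands "1 0 0 -0.004 0 0 0;1 0 0 0 0 0 0;0 0 0 0 0 0 0;0 0 0 0 0 0 0;0 0 0 0 0 0 0"

```text
clock: 21.1
position: [0.4418, -0.3778, -0.0017]
ee_rot: [-2.617, 0.04, 0.01]
force: [0.5, -0.2, 0.2]
width: 0.382
```

Call:
jog_arm --commands "0 0 0 0 0 0 0;0 0 0 0 0 0 0;0 0 0 0 0 0 0;0 0 0 0.03 0 0 0;0 0 0 0.06 0 0 0"

```text
clock: 21.6
position: [0.4413, -0.3772, 0.0254]
ee_rot: [-2.616, 0.041, 0.012]
force: [0.4, -0.7, -0.3]
width: 0.497
```

Call:
jog_arm --commands "-1 0 0 0.12 0 0 0;-1 0 0 0.15 0 0 0;-1 0 0 0.15 0 0 0;-1 0 0 0.15 0 0 0;-1 0 0 0.1 0 0 0"

```text
clock: 22.1
position: [0.4419, -0.3787, 0.2316]
ee_rot: [-2.621, 0.039, 0.005]
force: [0.1, 0.1, -1.8]
width: 0.882
```

Run:
```python
from h import *
for n in("top","scene"):
    im=viewer.get_image(n);W=cloud(im);P=im["pixels"].astype(int);r,g,b=P[...,0],P[...,1],P[...,2]
    m=(r>120)&(g<60)&(b<60)&(abs(W[...,0]-.44)<.05)&(abs(W[...,1]+.4)<.07)
    p=W[m]*1e3;print(n,len(p),np.round([p.min(0),p.max(0),np.median(p,0)],1))
    a=W.reshape(-1,3)*1e3;s=a[(a[:,2]>32)&(a[:,2]<60)&(abs(a[:,0]-445)<30)&(a[:,1]>-335)&(a[:,1]<-200)]
    print(" shaft",len(s),np.round(np.median(s,0),1),"yend",s[:,1].max(),np.polyfit(s[:,1],s[:,2],1),np.polyfit(s[:,1],s[:,0],1))
```

```text
top 108 [[ 433.1 -441.1    4.1]
 [ 449.7 -364.7   56.2]
 [ 440.2 -406.2   49.4]]
 shaft 49 [ 446.6 -295.6   43.8] yend -257.14267864972254 [3.27732608e-03 4.43120747e+01] [1.78859955e-03 4.45766558e+02]
scene 90 [[ 431.  -444.8   47.2]
 [ 454.7 -368.3   56.2]
 [ 443.6 -404.    52.1]]
 shaft 58 [ 446.4 -291.7   45.4] yend -257.1625874020875 [-0.06052639 26.794911  ] [1.83988990e-02 4.51545422e+02]
```

The pick is back in its notches, level and at its original place (shaft end y -257 as before). Now to the wrench: tool upright, above wrench x≈+32 mm.

Call:
jog_arm --commands "-1 0.0092 0.1 0 -0.0167 0.0004 0;-1 0.0092 0.1413 0 -0.0167 0.0004 0;-1 0.0092 0.1413 0 -0.0167 0.0004 0;-1 0.0092 0.1413 0 -0.0167 0.0004 0;-1 0.0092 0.1413 0 -0.0167 0.0004 0"

```text
clock: 22.7
position: [0.4551, -0.1827, 0.2273]
ee_rot: [-3.131, 0.054, 0.016]
force: [0.9, -0.3, -0.2]
width: 0.999
```

Call:
jog_arm --commands "-1 0.0092 0.1413 -0.05 0 0 -0.0051;-1 0.0092 0.1413 -0.05 0 0 -0.0051;-1 0.0092 0.1413 -0.05 0 0 -0.0051;-1 0.0092 0.1413 -0.05 0 0 -0.0051;-1 0.0092 0.1413 -0.05 0 0 -0.0051"

```text
clock: 23.2
position: [0.4686, 0.0293, 0.1515]
ee_rot: [-3.111, 0.306, 0.018]
force: [1.1, -0.1, 0.7]
width: 0.999
```

Call:
jog_arm --commands "-1 0 0.04 -0.1 0 0 0;-1 0 0 -0.05 0 0 0;-1 0 0 0 0 0 0;-1 0 0 0 0 0 0;-1 0 0 0 0 0 0"

```text
clock: 23.7
position: [0.4698, 0.0392, 0.1075]
ee_rot: [-3.112, 0.306, 0.017]
force: [0.3, 0.4, -0.2]
width: 1.0
```

Run:
```python
from wr import *
s=status.observe();R=Ro.from_rotvec(s["ee_rot"]).as_matrix();print(np.round(s["position"],4),np.round(R,3),"yaw",np.degrees(np.arctan2(R[1,0],R[0,0])),s["width"],s["force"],s["ft_torque"],np.round(s["joints"],2))
for n in("top","scene"):wr(viewer.get_image(n))
```

```text
[0.4698 0.0392 0.1075] [[ 0.981 -0.195 -0.009]
 [-0.194 -0.981  0.016]
 [-0.012 -0.014 -1.   ]] yaw -11.212836144684703 1.0003650320716084 [ 0.26743265  0.38263994 -0.23407839] [-0.11146916  0.08046431 -0.04340294] [-0.46  0.29  0.35  2.05 -0.16  0.83 -0.22]
blue 65 yaw 82.27 centroid w [457.9 -20.3] st x [-224.8 -183. ] len 40.5 mid w [458. -20.] y st -11.9
blue 101 yaw 81.39 centroid w [469.3  14.2] st x [-222.  -118.1] len 105.1 mid w [469.   12.2] y st -12.4
```

Call:
jog_arm --commands "-1 0.002 0.011 -0.1 -0.0025 -0.0014 0;-1 0.002 0.011 -0.1 0 0 0;-1 0 0 -0.1 0 0 0;-1 0 0 -0.08 0 0 0;-1 0 0 -0.045 0 0 0"

```text
clock: 24.3
position: [0.4698, 0.046, -0.0224]
ee_rot: [3.126, -0.306, -0.005]
force: [-0.0, 0.4, 0.6]
width: 1.001
```

Call:
jog_arm --commands "-1 0 0 -0.01 0 0 0;-1 0 0 -0.01 0 0 0;-1 0 0 -0.01 0 0 0;-1 0 0 0 0 0 0;-1 0 0 0 0 0 0"

```text
clock: 24.8
position: [0.4706, 0.0464, -0.0297]
ee_rot: [-3.127, 0.305, 0.002]
force: [0.2, 0.2, 0.2]
width: 1.004
```

Run:
```python
from wr import *
s=status.observe();R=Ro.from_rotvec(s["ee_rot"]).as_matrix();tcp=np.array(s["position"]);print(np.round(tcp,4),np.round(R[:,2],3),s["width"],s["force"],s["ft_torque"])
im=viewer.get_image("scene");wr(im);q=(cloud(im)-tcp)@R;W=cloud(im)
k=(abs(q[...,0])<.07)&(abs(q[...,0])>.043)&(abs(q[...,1])<.03)&(q[...,2]>-.09)&(q[...,2]<0);p=q[k]
for z0 in np.arange(-.09,0,.006):
    j=p[(p[:,2]>=z0)&(p[:,2]<z0+.006)]
    if len(j):print(round(z0,3),len(j),np.round(j[:,:2].min(0),3),np.round(j[:,:2].max(0),3))
save(im,"s5.png",(180,90,380,240),4)
```

```text
[ 0.4706  0.0464 -0.0297] [-0.002  0.    -1.   ] 1.004154267638036 [0.24731519 0.17116521 0.17238562] [-0.09741223  0.01018881  0.02116326]
blue 46 yaw 77.0 centroid w [468.4   1.6] st x [-221.2 -135.5] len 87.0 mid w [468.8   3.4] y st -14.7
-0.09 14 [-0.066 -0.008] [0.067 0.014]
-0.084 22 [-0.066 -0.011] [0.066 0.014]
-0.078 19 [-0.056 -0.01 ] [0.069 0.013]
-0.072 25 [-0.068 -0.009] [0.068 0.015]
-0.066 26 [-0.06 -0.01] [0.068 0.013]
-0.06 20 [-0.059 -0.01 ] [0.065 0.013]
-0.054 17 [-0.06  -0.006] [0.061 0.013]
-0.048 11 [-0.053 -0.012] [0.053 0.013]
-0.042 6 [-0.05  -0.007] [0.049 0.029]
-0.036 101 [-0.07  -0.029] [0.07 0.03]
-0.03 43 [-0.07  -0.027] [0.069 0.029]
```

View pics/s5.png

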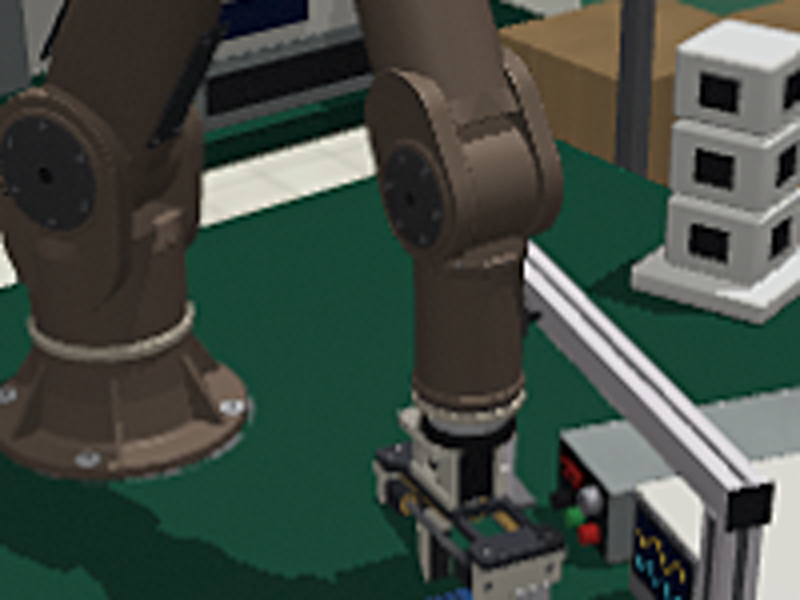

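Call:
jog_arm --commands "-1 0 0 -0.01 0 0 0;0.3 0 0 0 0 0 0;1 0 0 0 0 0 0;1 0 0 0 0 0 0;1 0 0 0 0 0 0" --force 20

```text
clock: 25.35
position: [0.4702, 0.0463, -0.0332]
ee_rot: [3.126, -0.305, -0.004]
force: [0.7, 0.0, 0.4]
width: 0.703
```

Call:
jog_arm --commands "1 0 0 0 0 0 0;1 0 0 0 0 0 0;1 0 0 0 0 0 0;1 0 0 0 0 0 0;1 0 0 0 0 0 0" --force 60

```text
clock: 25.85
position: [0.4702, 0.0463, -0.0332]
ee_rot: [3.126, -0.305, -0.004]
force: [0.0, 0.3, -0.0]
width: 0.267
```

Call:
jog_arm --commands "1 0 0 0 0 0 0;1 0 0 0 0 0 0;1 0 0 0 0 0 0;1 0 0 0 0 0 0;1 0 0 0 0 0 0"

```text
clock: 26.35
position: [0.4701, 0.0463, -0.0332]
ee_rot: [3.126, -0.305, -0.004]
force: [-0.5, 0.2, -0.3]
width: 0.234
```

```bash
python3 -c "
from wr import *
s=status.observe();print(s['width']*92,s['force'],s['ft_torque'],s['position'])"
```

```text
21.551897337879954 [-0.48185257  0.24107536 -0.2690712 ] [-0.05048956  0.10840108  0.0240707 ] [ 0.47009426  0.04630645 -0.0332449 ]
```

Call:
jog_arm --commands "1 0 0 0.01 0 0 0;1 0 0 0.01 0 0 0;1 0 0 0.01 0 0 0;1 0 0 0.01 0 0 0;1 0 0 0 0 0 0"

```text
clock: 26.85
position: [0.4704, 0.0463, -0.0208]
ee_rot: [3.127, -0.305, -0.003]
force: [-0.2, 0.2, -4.4]
width: 0.23
```

```bash
cat > lv.py <<'E'
from wr import *
s=status.observe();R=Ro.from_rotvec(s["ee_rot"]).as_matrix();tcp=np.array(s["position"])
print("t",s["clock"],"w",s["width"]*92,"f",np.round(s["force"],1),"tq tool",np.round(R.T@s["ft_torque"],3),np.round(tcp,4),"eerot",np.round(s["ee_rot"],3))
g=tcp-.056*R[:,2]
for n in("top","scene"):
    im=viewer.get_image(n);W=cloud(im);P=im["pixels"].astype(int);r,gg,b=P[...,0],P[...,1],P[...,2]
    q=(W-g)@np.stack([-R[:,1],R[:,0],[0,0,1]]).T*1000   # x along wrench (toward jaw if tool y is toward tail)
    bl=(b>110)&(r<80)&(b>gg+30)&(abs(q[...,1])<14)&(abs(q[...,0])<130)&(abs(q[...,2])<45)
    hd=(abs(q[...,1])<19)&(abs(q[...,0])<130)&(abs(q[...,0])>14)&(q[...,2]<2)&(q[...,2]>-32)&((P.min(-1)>75)|bl)
    p=q[bl];print(n,"blue",len(p),np.round([p[:,0].min(),p[:,0].max()],1) if len(p) else "")
    h=q[hd]
    for x0 in range(-130,130,20):
        j=h[(h[:,0]>=x0)&(h[:,0]<x0+20)]
        if len(j)>2:print("   ",x0,len(j),np.round([np.percentile(j[:,2],80),np.median(j[:,1])],1))
E
python3 lv.py
```

```text
t 26.85 w 21.183974141412346 f [-0.2  0.2 -4.4] tq tool [-0.049 -0.023 -0.007] [ 0.4704  0.0463 -0.0208] eerot [ 3.127e+00 -3.050e-01 -3.000e-03]
top blue 64 [-86.4 -39.6]
    -130 21 [-10.2   3.9]
    -110 17 [-5.4  7.8]
    -90 36 [-2.7  0.1]
    -70 22 [-2.7 -1. ]
    -50 12 [-4.3 -3.4]
scene blue 35 [-87.2 -13.7]
    -130 20 [-7.4  4.2]
    -110 24 [-4.9  5.6]
    -90 13 [-1.4  4.2]
    -70 9 [-1.6  5.8]
    -50 6 [-0.7  6.2]
    -30 6 [-1.3  6.7]
    10 13 [-8.2 11.4]
    30 18 [-10.2  15. ]
    50 17 [-6.2 15. ]
```

Call:
jog_arm --commands "1 0 0 0.02 0 0 0;1 0 0 0.03 0 0 0;1 0 0 0.02 0 0 0;1 0 0 0.01 0 0 0;1 0 0 0 0 0 0"

```text
clock: 27.45
position: [0.4706, 0.0464, 0.0034]
ee_rot: [-3.127, 0.305, 0.002]
force: [-0.2, 0.2, -4.9]
width: 0.236
```

```bash
python3 lv.py
```

```text
t 27.45 w 21.688569819820458 f [-0.2  0.2 -4.9] tq tool [-0.025 -0.028  0.019] [0.4706 0.0464 0.0034] eerot [-3.127e+00  3.050e-01  2.000e-03]
top blue 64 [-86.2 -38.2]
    -130 22 [-10.3   2.5]
    -110 19 [-4.9  0.9]
    -90 39 [-2.4  0.3]
    -70 20 [-5.2 -2.3]
    -50 14 [-2.6 -2.2]
scene blue 30 [-86.6 -11.4]
    -130 15 [-6.4  1.8]
    -110 17 [-3.6  5.3]
    -90 20 [-1.4  5.5]
    -50 8 [-1.8  5.8]
    -30 5 [0.9 6.5]
    10 12 [-6.2 14.5]
    30 24 [-5.7 15. ]
    50 21 [-6.4 15. ]
```

Run:
```python
from h import *
for n in("top0","scene0"):
    d=np.load(n+".npz");W=d["W"];P=d["P"].astype(int)
    m=(np.ptp(P,axis=-1)<25)&(W[...,2]>-.006)&(W[...,2]<.03)&(abs(W[...,0]-.62)<.11)&(abs(W[...,1]+.2)<.17)
    m=cv2.morphologyEx(m.astype(np.uint8),cv2.MORPH_OPEN,np.ones((3,3)))>0
    lab=cv2.connectedComponents(m.astype(np.uint8))[1];i=np.argmax(np.bincount(lab[m]));p=W[(lab==i)]*1e3
    q=cv2.minAreaRect(p[:,:2].astype(np.float32));print(n,len(p),q)
    for a in (4.0,4.5,5.0,5.5):
        A=np.radians(a);R=np.array([[np.cos(A),np.sin(A)],[-np.sin(A),np.cos(A)]]);t=p[:,:2]@R.T
        lo,hi=np.percentile(t,[1,99],axis=0);print(a,np.round(hi-lo,1),np.round(R.T@((lo+hi)/2),1))
```

```text
top0 2650 ((614.9915161132812, -194.53125), (118.22859954833984, 242.99864196777344), 4.560428142547607)
4.0 [114.9 237. ] [ 615.3 -194.1]
4.5 [114.6 236.7] [ 615.3 -194.2]
5.0 [114.6 236.7] [ 615.3 -194.2]
5.5 [114.9 236.8] [ 615.2 -194.2]
scene0 2747 ((615.6663208007812, -186.56964111328125), (122.45368957519531, 266.8374938964844), 4.761422634124756)
4.0 [117.8 240.1] [ 617.7 -196.7]
4.5 [117.4 240.3] [ 617.7 -196.7]
5.0 [117.4 240.5] [ 617.8 -196.6]
5.5 [117.9 240.7] [ 618.  -196.6]
```

Held level. Weight is about 4.9 N, so ~0.5 kg. Lift to clear, carry to the tray at (616,-195) with its axis at 94.7°.

Call:
jog_arm --commands "1 0 0 0.03 0 0 0;1 0 0 0.05 0 0 0;1 0 0 0.06 0 0 0;1 0 0 0.06 0 0 0;1 0 0 0.03 0 0 0"

```text
clock: 28.05
position: [0.4708, 0.0463, 0.0733]
ee_rot: [-3.127, 0.305, 0.001]
force: [0.9, 0.6, -5.5]
width: 0.232
```

Call:
jog_arm --commands "1 0 0 0.01 0 0 0;1 0.02 -0.03 0 0 0 0.002;1 0.04 -0.06 0 0 0 0.00428;1 0.0478 -0.073 0 0 0 0.00428;1 0.0478 -0.073 0 0 0 0.00428"

```text
clock: 28.55
position: [0.5167, -0.025, 0.074]
ee_rot: [3.137, -0.156, -0.006]
force: [0.3, 0.7, -4.1]
width: 0.233
```

Call:
jog_arm --commands "1 0.0478 -0.073 0 0 0 0.00428;1 0.0478 -0.073 0 0 0 0.00428;1 0.0478 -0.073 0 0 0 0.00428;1 0.0478 -0.073 0 0 0 0.00428;1 0.0478 -0.073 0 0 0 0.00428"

```text
clock: 29.05
position: [0.5883, -0.1347, 0.0736]
ee_rot: [3.141, 0.054, -0.007]
force: [0.4, 0.1, -4.5]
width: 0.234
```

Call:
jog_arm --commands "1 0.045 -0.07 0 0 0 0.00428;1 0.03 -0.045 0 0 0 0.002;1 0.01 -0.02 0 0 0 0.0021;1 0 0 0 0 0 0;1 0 0 0 0 0 0"

```text
clock: 29.55
position: [0.6133, -0.1733, 0.0741]
ee_rot: [-3.138, -0.135, 0.006]
force: [1.3, 0.3, -5.3]
width: 0.232
```

```bash
python3 lv.py
```

```text
t 29.55 w 21.313076675896934 f [ 1.3  0.3 -5.3] tq tool [-0.053 -0.056  0.005] [ 0.6133 -0.1733  0.0741] eerot [-3.138 -0.135  0.006]
top blue 0 
    -130 10 [-11.6  -7.2]
    30 9 [-1.7 10.5]
    50 44 [-2.8  8.6]
scene blue 71 [-92.3   2.4]
    -130 29 [-7.9  5.9]
    -110 32 [-5.2  2.1]
    -90 42 [-0.8  5.8]
    -70 20 [-0.3  7.3]
    -50 10 [-1.   8.3]
    -30 7 [0.8 6.5]
```

Call:
jog_arm --commands "1 0 0 -0.05 0 0 0;1 0 0 -0.08 0 0 0;1 0 0 -0.08 0 0 0;1 0 0 -0.06 0 0 0;1 0 0 -0.035 0 0 0"

```text
clock: 30.15
position: [0.6125, -0.1735, -0.0192]
ee_rot: [-3.138, -0.136, 0.008]
force: [-0.2, 0.9, -5.1]
width: 0.23
```

Call:
jog_arm --commands "1 0 0 -0.015 0 0 0;1 0 0 -0.01 0 0 0;1 0 0 -0.003 0 0 0;1 0 0 0 0 0 0;1 0 0 0 0 0 0"

```text
clock: 30.65
position: [0.6146, -0.1747, -0.0244]
ee_rot: [3.138, 0.135, -0.002]
force: [-0.1, -0.4, -3.5]
width: 0.234
```

```bash
python3 lv.py | head -1
```

```text
t 30.65 w 21.544534633638296 f [-0.1 -0.4 -3.5] tq tool [-0.069 -0.073 -0.047] [ 0.6146 -0.1747 -0.0244] eerot [ 3.138e+00  1.350e-01 -2.000e-03]
```

Call:
jog_arm --commands "1 0 0 -0.004 0 0 0;1 0 0 -0.004 0 0 0;1 0 0 -0.002 0 0 0;1 0 0 0 0 0 0;1 0 0 0 0 0 0"

```text
clock: 31.25
position: [0.614, -0.1745, -0.0282]
ee_rot: [3.138, 0.135, -0.004]
force: [0.6, 0.4, -4.2]
width: 0.234
```

Call:
jog_arm --commands "1 0 0 -0.003 0 0 0;1 0 0 0 0 0 0;1 0 0 0 0 0 0;1 0 0 0 0 0 0;1 0 0 0 0 0 0"

```text
clock: 31.75
position: [0.614, -0.1745, -0.029]
ee_rot: [3.138, 0.135, -0.004]
force: [-0.3, -0.2, -4.9]
width: 0.232
```

Call:
jog_arm --commands "1 0 0 -0.002 0 0 0;1 0 0 -0.002 0 0 0;1 0 0 0 0 0 0;1 0 0 0 0 0 0;1 0 0 0 0 0 0"

```text
clock: 32.25
position: [0.6141, -0.1745, -0.0292]
ee_rot: [3.138, 0.134, -0.003]
force: [-4.3, 1.9, 9.1]
width: 0.233
```

Contact with the tray floor. Release.

Call:
jog_arm --commands "1 0 0 0.002 0 0 0;1 0 0 0 0 0 0;0.13 0 0 0 0 0 0;0.13 0 0 0 0 0 0;0.13 0 0 0 0 0 0" --force 10

```text
clock: 32.75
position: [0.6143, -0.1746, -0.0296]
ee_rot: [3.138, 0.135, -0.003]
force: [0.1, 0.4, -0.9]
width: 0.422
```

Call:
jog_arm --commands "0.13 0 0 0 0 0 0;0.13 0 0 0 0 0 0;0.13 0 0 0.02 0 0 0;0.13 0 0 0.04 0 0 0;0.13 0 0 0.06 0 0 0"

```text
clock: 33.25
position: [0.6135, -0.1744, 0.0068]
ee_rot: [3.138, 0.135, -0.006]
force: [0.0, -0.5, 0.6]
width: 0.439
```

Call:
jog_arm --commands "0.13 0 0 0.12 0 0 0;0.13 0 0 0.16 0 0 0;0.13 0 0 0.16 0 0 0;0.13 0 0 0.16 0 0 0;0.13 0 0 0.16 0 0 0"

```text
clock: 33.75
position: [0.6136, -0.1747, 0.2378]
ee_rot: [3.138, 0.134, -0.002]
force: [2.0, -0.5, 0.3]
width: 0.435
```

Call:
jog_arm --commands "0.13 -0.14 0.05 0.05 0 0 0;0.13 -0.14 0.05 0 0 0 0;0.13 -0.14 0.05 0 0 0 0;0.13 -0.1 0.05 0 0 0 0;0.13 0 0 0 0 0 0"

```text
clock: 34.25
position: [0.4544, -0.113, 0.2506]
ee_rot: [-3.137, -0.136, 0.003]
force: [-0.7, 0.2, 1.1]
width: 0.436
```

Run:
```python
from h import *
im=viewer.get_image("top");W=cloud(im)*1e3;P=im["pixels"].astype(int);r,g,b=P[...,0],P[...,1],P[...,2]
near=(abs(W[...,0]-616)<70)&(abs(W[...,1]+195)<130)
A=np.radians(94.7);F=np.array([[np.cos(A),np.sin(A),0],[-np.sin(A),np.cos(A),0],[0,0,1]]);q=(W-[616,-195,0])@F.T
m=near&(b>110)&(r<80)&(b>g+30);p=q[m];print("blue",len(p),p.min(0),p.max(0),np.polyfit(p[:,0],p[:,1],1),np.polyfit(p[:,0],p[:,2],1))
w=near&(P.min(-1)>130)&(abs(q[...,0])<112)&(abs(q[...,1])<45);p=q[w];print("steel",len(p),p.min(0),p.max(0))
h=p[p[:,0]>45];print("head z",np.median(h[:,2]),"eye z",np.median(p[p[:,0]<-60][:,2]))
save(im,"end.png",(230,100,490,320),3)
```

```text
blue 200 [-63.02654346 -10.4431073   16.32756802] [38.95787981 11.68588701 27.95731939] [0.01040357 0.63866476] [1.00415002e-02 2.21775857e+01]
steel 170 [-111.89078947  -16.42196617   -1.34147765] [91.64535385 34.1223357  27.90584151]
head z 21.741714170495975 eye z 14.154497328843599
```

View pics/end.png

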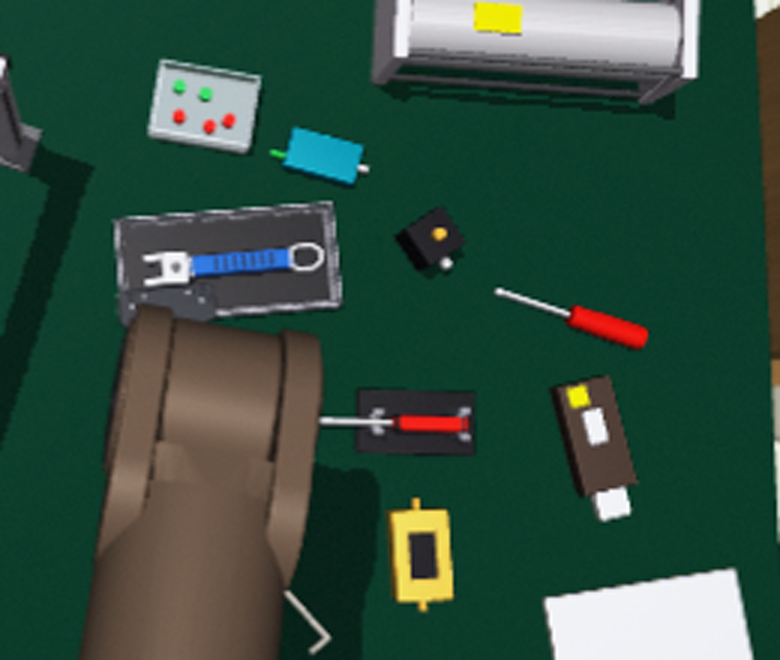

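The wrench lies flat and centred in the tray (pixels 145–325, 260), the pick is in its rest (400,423) and the bystanders are in place. Handing in.

```bash
python3 -c "
from h import *
s=status.observe();print(s['clock'],s['dq']);print(arm.sign_off())"
```

```text
34.3 [ 0.01296395  0.05235385  0.01046301 -0.05962109 -0.00552473 -0.01314088
  0.01582344]
the job is handed in; nothing more can be done
None
```

I handed the job in at 34.3 s of the 72 s allowed. The wrench is in the tray and the pick is back on its rest; sign-off gives no verdict, so whether it passed is not known.

**What I did:** I took the red pick leaning back 30°, hooked the eye and dragged the wrench until its jaw was about 66 mm before the fronts. I then put the pick back, gripped the wrench at about x = +28 mm, carried it level and laid it in the tray.

**Last checks that agreed:**
- **Wrench:** flat in the tray, with about 0.6° of slope along the handle. It lies roughly 12 mm off centre lengthwise and 1 mm across, and is clear of all walls.
- **Pick:** level in its rest when I measured it after letting go, with the shaft end within 1 mm of where it started. In the final picture it was still there.
- **Bystanders:** in place in the final picture, judged by eye and not measured.
- **Robot:** well clear of everything at hand-in, though the arm was still settling slightly (about 0.05 rad/s).

**What failed or disagreed:**
- **First grasp:** it closed on nothing. The reported TCP lies about 37 mm beyond the real fingertips in the pictures; I corrected for that and the second grasp held.
- **Balance point:** the wrist-torque readings were too noisy to feel it. I relied on a 60 N grip and a levelness check at low height, which held.
- **Lay-down:** the final touch on the tray floor read about 9 N upward, a little firmer than planned. I backed off slightly before opening the fingers.

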